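# Draw the filter cassette from the regulator test stand

### The arm

A 6-joint arm with a two-finger parallel gripper is mounted at the origin on the work surface. World frame = base frame: x ahead of the robot, y to its left, z up, the work surface at z = 0. Lengths are in m, angles in degrees, forces in N, time in s.
With the tool pointing down it reaches from about 0.3 to 0.75 m from the base axis. Payload 8.5 kg.
Tool frame: the origin (TCP) lies on the centre line of the jaws, within the pads' length; the fingertips stand 19 mm ahead of it and the grasp point (between the pads) is the TCP (env.tcp_to_tips is the z of the fingertips in the tool frame, in m); z points along the fingers, y is the line along which they close (so a half turn about z gives the same grasp; the last joint's range is limited). The gripper opens to 85 mm and grips with 20 to 120 N. Pads are 22 mm wide; open, the fingers measure 114 mm over their backs; the gripper's body (76 mm by 85 mm) begins 54 mm behind the grasp point. The pads swing forward as they close: fully open they stand 13 mm farther back than shut.
Start: joints at [64.383, 21.807, 74.336, -0, 83.858, -12.336], TCP at [0.126, 0.535, 0.25] pointing down, gripper open.
Joint ranges: [-178.18, 178.18], [-50.72, 133.34], [12.68, 142.11], [-81.47, 261.47], [9.98, 163.14], [-165.26, 165.26]. Speed limits (degrees/s): [136.94, 136.94, 180, 180, 180, 180].

### API

Orientations are given as a 3x3 rotation matrix whose columns are the frame's x, y, z axes.
In Python, from rig import env gives the robot as it stands.
- The arm moves only by the tool servo_tool, never from a script. Its argument "steps" is a list of rows, each an object of numbers: "tx", "ty", "tz": the shift along the world's x, y, z in cm; "yaw": the turn about the world's z in degrees; "claw": the finger opening in cm, from 0 to 8.54. In form: [{"tx": .., "ty": .., "tz": .., "yaw": .., "claw": ..}, ...]. A call has 1 to 20 rows; each row shifts and turns the commanded pose from where the row before left it; what a row does not reach is not made up. A row lasts 1/10 s, in which the tool goes at most 50 mm and 8.59 degrees, less where a joint would pass 70% of its speed; a pose out of reach is approached as far as the arm can. A call with a gripper value outside its range is refused whole. The fingers move at their own pace and stop on an object; "newtons" is the grip in N (left out, the last holds). Time passes only in rows, so rows that do not move let the fingers close. It gives the time, the measured TCP pose, the force, the opening and the grip force at its end, in the units of the state.
- env.observe(): the state, without advancing time (a new reading comes with each control period).
- env.get_image(name): name is "side" or "top"; returns (picture, depth): 420x560x3 uint8, red, green, blue; 420x560 float32, m along the optical axis (not along the pixel's ray), 0 where there is no reading.
- env.camera_model(name): a dict with "fovy" (degrees; the focal length in pixels is half the picture's height over the tangent of half this angle, whatever the lens; pixels are square), "cx", "cy" (the principal point, pixels), "dist_coeffs" ([k1, k2, p1, p2, k3] as OpenCV has them; the pictures are not rectified), "T" (4x4, takes a point from camera to world coordinates). Camera axes: x right, y down, z forward; pixel columns grow to the right and rows downward; lengths in m; the calibration is good to about 2 mm. A picture is of the moment at which its call begins. camera_model takes no time and is no camera call.
- env.close_job(): hands the job in; it is judged then, once.
The state is a dict: "time_s": time; "q": joint angles; "qvel": joint speeds; "joint_efforts": joint torques, N m; "position": TCP position; "tool_rot": TCP orientation; "ft_force": force on the tool from outside, world axes, zero at the start; "wrist_torque": the same for the moment, N m; "grip_width": finger opening in m; "gripper_force": force on a finger pad.
Only numpy, scipy, OpenCV 4.12 (cv2) and the standard library are available. Lean on these libraries where they do the work, as an engineer would, in place of code of your own. Each camera call takes 0.05 s, during which the arm holds its last target. There are 200 camera calls.

### The job

On the test stand on the turntable, first turn the ball valve's lever to half open (45 degrees, on the middle of its three marks) and leave it there. Then pinch the filter cassette's two side catches together, draw the cassette up out of its housing and finish while still holding it by the pinched catches, upright and still, with its underside at least 5 cm above the housing's rim; do not move the three regulators or the loose brass nut.

Things in the scene. Friction and masses are not known exactly. Their poses are not given: they have to be found in the camera images.
- stand: Test stand fixed on the turntable (top 6 mm above the counter): steel plate 110 (x) by 270 (y) by 8 mm with, along y, a brass ball valve (y = -80 mm), a chrome gauge (x = y = 0, top 94 mm up) and an aluminium filter housing (76 by 59 mm, y = +80 mm, rim 68 mm up), joined by a pipe along y 40 mm up. Origin: centre of the plate's underside; x to the stand's back, y from valve to housing, z up.
- valve_axis (a point): Point on the valve lever's upright turning axis at the height of the middle of the lever's grip, 75 mm above the stand's underside (81 mm above the counter).
- lever_grip (a point): Middle of the rubber sleeve on the valve's lever, 63 mm from the turning axis. The sleeve is 56 mm long (along the lever, 35 to 91 mm from the axis), 16 mm wide and 18 mm high, with 58 mm free below it down to the base plate. This frame's x axis points along the lever from its end to the turning axis, z up.
- valve_lever (a joint): Opening angle of the valve lever, rad. 0 = closed: lever points along the stand's -x, across the pipe. pi/2 = fully open: along the stand's -y, along the pipe. Grows anticlockwise seen from above; half open is 0.785. Stops at both ends; friction (0.15 N m) keeps it where it is left. Three black marks on a disc under the lever show closed, half, open.
- cassette: Loose filter cassette, 0.1 to 0.2 kg: grey plastic carrier 45 (x) by 40 (y) by 86 mm high, upright in the housing, its top 32 mm above the rim; up there it is 24 mm thick in x between its two black spring catches, on its -x and +x sides. Origin: centre of its underside, 54 mm below the rim when seated; z up. It draws straight up with 1.5 mm play all round.
- catch_front_pad (a point): Middle of the outer face of the catch on the cassette's -x side: a ribbed upright pad 22 mm wide (y) and 30 mm high, from 4 to 34 mm above the housing's rim, 26 mm from the cassette's middle when let go. Seated, this point is 87 mm above the stand's underside (93 mm above the counter).
- catch_back_pad (a point): The same on the +x side. The two pads are 52 mm apart over their outer faces when let go, 40 mm when pinched fully; the space outside them above the rim is free.
- catch_front (a joint): How far the -x catch is pushed in to the cassette's middle, m: 0 = let go, 0.006 = fully in, at its stop. Its spring resists with 4 N at first, 8 N fully in. Let go, its hook sits under the housing's lip and holds the cassette down (3 mm of play). Both catches must be in 4 mm or more to free it, and stay in until the cassette has risen 50 mm.
- catch_back (a joint): The same for the +x catch.
- socket_mouth (a point): Centre of the housing's rectangular mouth at the level of its rim, 68 mm above the stand's underside (74 mm above the counter); axes as the stand's. The mouth is 48 (x) by 43 mm (y).
- regulator_dome: An orange plastic gas regulator, a bystander standing loose on the turntable's rim: round, 68 mm across, 62 mm high, with a brass outlet spigot of 13 mm diameter reaching 65 mm out along its own +x. Origin: centre of its underside. Leave it alone.
- regulator_tall: A grey plastic gas regulator, a bystander standing loose on the turntable's rim: round, 68 mm across, 74 mm high, with a brass outlet spigot of 13 mm diameter reaching 65 mm out along its own +x. Origin: centre of its underside. Leave it alone.
- regulator_flat: A black plastic gas regulator, a bystander standing loose on the turntable's rim: round, 68 mm across, 56 mm high, with a brass outlet spigot of 13 mm diameter reaching 65 mm out along its own +x. Origin: centre of its underside. Leave it alone.
- union_nut: A loose hexagonal brass union nut, a bystander, 36 mm across the corners and 20 mm high, on the turntable near the valve end of the stand. Origin: centre of its underside. Leave it alone.
There are look-alikes about, which are no part of the job. What is shaped like the cassette but red is not meant.

How it is judged:
By the outcome, as a careful person would: the job done as asked, in the order asked, and still so for the second after the job is handed in, while the arm keeps its last pose, push and grip.
It also fails if it takes over 51 s, if anything falls off the work surface, if the arm or the gripper's body presses on something with over 40 N, if the wrist force passes 120 N, or if a joint passes its speed limit or range.

## Working session

There is one attempt and no reset: what is moved stays moved. The work goes in short steps, Python scripts to look and compute and a tool call to move; the robot and the scene stay as the last step left them, time stands still between calls to the robot, and variables do not carry over. Pictures are saved under pics/ and viewed, at most 10 in all, crops included, and the job is handed in when it is done.

Besides the shell and the picture viewer there is one more tool, called after "Call:" as a command line: name --argument value ..., lists and objects as JSON in quotes. servo_tool: Moves the arm, as the interface text tells. Its arguments: {"type":"object","properties":{"steps":{"type":"array"},"newtons":{"type":"number"}},"required":["steps"]}

```bash
mkdir -p pics
cat > h.py <<'E'
import numpy as np, cv2
from rig import env
def K(n):
    m=env.camera_model(n); f=210/np.tan(np.radians(m["fovy"]/2))
    return np.array([[f,0,m["cx"]],[0,f,m["cy"]],[0,0,1]]),np.array(m["dist_coeffs"],float),np.array(m["T"])
def ray(n,uv):
    k,d,T=K(n); p=cv2.undistortPoints(np.array(uv,float).reshape(-1,1,2),k,d).reshape(-1,2)
    return T[:3,3],np.c_[p,np.ones(len(p))]@T[:3,:3].T
def onz(n,uv,z):
    o,r=ray(n,uv); return o+r*((z-o[2])/r[:,2])[:,None]
def pts(n,dep):
    v,u=np.mgrid[:420,:560]; o,r=ray(n,np.c_[u.ravel(),v.ravel()])
    return (o+r*dep.reshape(-1,1)).reshape(420,560,3)
def proj(n,P):
    k,d,T=K(n); Ti=np.linalg.inv(T); return cv2.projectPoints(np.array(P,float).reshape(-1,3),cv2.Rodrigues(Ti[:3,:3])[0],Ti[:3,3],k,d)[0].reshape(-1,2)
def grab(n,tag):
    im,dep=env.get_image(n); np.savez(f"pics/{tag}.npz",im=im,dep=dep); cv2.imwrite(f"pics/{tag}.png",im[:,:,::-1]); return im,dep
E
python3 - <<'E'
from h import *
for n in("top","side"): grab(n,n+"0"); print(n,K(n)[2].round(3).tolist())
s=env.observe(); print(s["tool_rot"],s["time_s"],env.tcp_to_tips)
E
```

```text
top [[-0.019, -0.99, 0.138, 0.541], [-0.999, 0.023, 0.028, 0.023], [-0.031, -0.138, -0.99, 0.828], [0.0, 0.0, 0.0, 1.0]]
side [[0.895, -0.278, 0.35, 0.394], [-0.447, -0.572, 0.688, -0.446], [0.009, -0.772, -0.636, 0.52], [0.0, 0.0, 0.0, 1.0]]
[[-9.73261826e-01  2.29697887e-01 -5.46466019e-04]
 [ 2.29698382e-01  9.73261178e-01 -1.15429062e-03]
 [ 2.66716044e-04 -1.24894936e-03 -9.99999184e-01]] 0.1 0.019
```

View pics/top0.png

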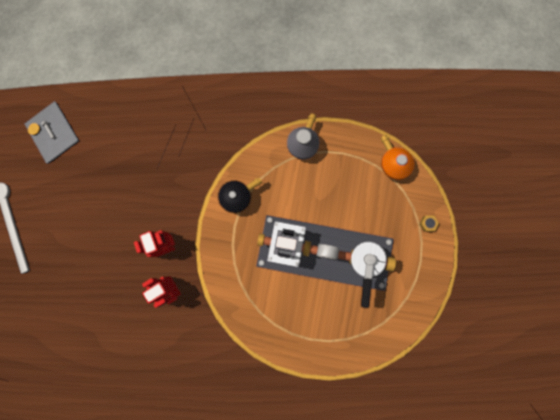

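View pics/side0.png

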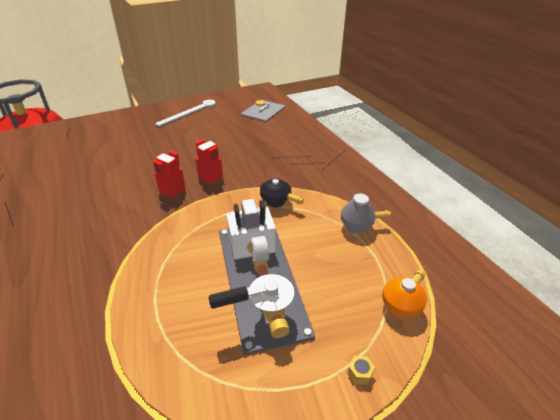

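The top view shows the stand's housing with the grey cassette at about (287,243), the gauge at (328,251), and the valve at (370,260). The black lever sleeve runs (368,275)-(366,305), so the valve is near closed. Shaped like the cassette are the grey one at (287,243) and two red ones at (153,243) and (158,291). Only the grey one fits, since it is seated in the housing and not red. Next I'll measure and enlarge.

Run:
```python
from h import *
D={n:np.load(f"pics/{n}0.npz") for n in("top","side")}
P=pts("top",D["top"]["dep"]); im=D["top"]["im"]
print("f",K("top")[0][0,0],K("side")[0][0,0])
# plate bolts corners -> plate mask
box=np.zeros((420,560),bool); box[205:300,250:405]=1
z=P[...,2]
print("table z",np.median(z[330:360,300:340]))
hsv=cv2.cvtColor(im,cv2.COLOR_RGB2HSV)
m=box&(z>0.009)&(z<0.019)&(hsv[...,1]<90)
q=P[m][:,:2]; r=cv2.minAreaRect(q.astype(np.float32)*1000); print("plate",m.sum(),r)
# lever sleeve: dark, z>.07
m=box&(z>0.075)&(z<0.105)&(hsv[...,2]<70)
n,l,st,c=cv2.connectedComponentsWithStats(m.astype(np.uint8))
for i in range(1,n):
    if st[i,4]>15:
        a=P[l==i]; print("dark",st[i],a.mean(0).round(4),cv2.minAreaRect((a[:,:2]*1000).astype(np.float32)))
# regulators, obstacles
for nm,(u,v) in dict(flat=(235,196),tall=(303,142),dome=(398,163),nut=(430,223)).items(): print(nm,P[v,u].round(3))
a=cv2.resize(D["top"]["im"][210:310,250:405],None,fx=4,fy=4,interpolation=cv2.INTER_CUBIC)
b=cv2.resize(D["side"]["im"][190:350,200:320],None,fx=2,fy=2,interpolation=cv2.INTER_CUBIC)
b=b[:,:180*2]
cv2.imwrite("pics/ca.png",a[:,:,::-1])
cv2.imwrite("pics/cb.png",cv2.resize(D["side"]["im"][190:350,190:330],None,fx=3.7,fy=3.7,interpolation=cv2.INTER_CUBIC)[:,:,::-1])
```

```text
f 393.3155955208652 382.9205417517753
table z 0.005727667874027453
plate 3826 ((561.4974975585938, -40.26594543457031), (268.3542175292969, 107.87967681884766), 78.04881286621094)
dark [362 279  10  21 167] [ 0.4906 -0.109   0.0883] ((489.9165344238281, -109.93544006347656), (14.550687789916992, 38.37140655517578), 82.15404510498047)
flat [0.676 0.139 0.056]
tall [0.777 0.001 0.079]
dome [ 0.734 -0.188  0.064]
nut [ 0.615 -0.258  0.027]
```

View pics/ca.png

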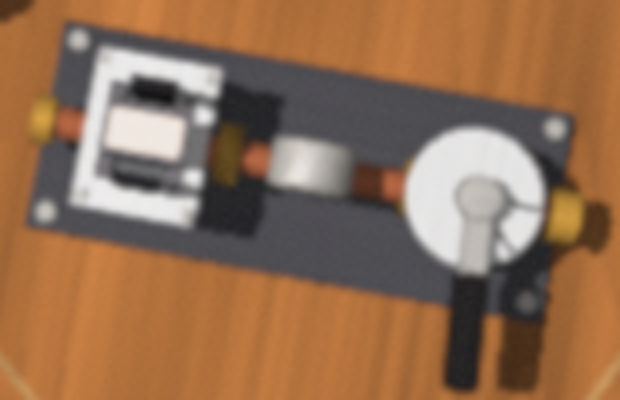

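View pics/cb.png

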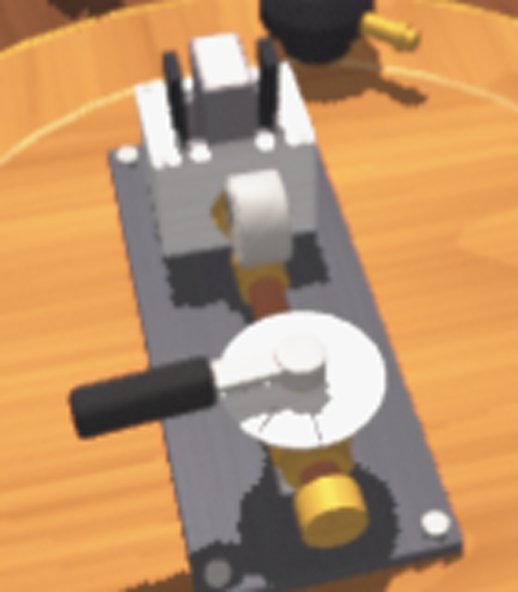

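The crops confirm it. The cassette at full-frame (287,242) is grey with a white label and has black catches at (288,232) and (284,254) in the housing. The lever is a few degrees open. I'll refine the stand pose and lever angle.

Run:
```python
from h import *
T=np.load("pics/top0.npz"); S=np.load("pics/side0.npz"); im=T["im"]
c=lambda a:[(250+x/4-.4,210+y/4-.4) for x,y in a]
s=lambda a:[(190+x/3.7-.4,190+y/3.7-.4) for x,y in a]
B=onz("top",c([(78,40),(45,211),(527,301),(555,128)]),.017)
print("bolts",B.round(4).tolist(),B.mean(0)); d=(B[0]+B[1]-B[2]-B[3]); print("yaxis ang",np.degrees(np.arctan2(d[1],d[0])))
print("hub z.09",onz("top",c([(480,198)]),.09),"disc z.065",onz("top",c([(476,198)]),.065))
print("label z.106",onz("top",c([(145,132)]),.106))
print("catch tops z.108",onz("top",c([(153,88),(135,175)]),.108))
Bs=onz("side",s([(126,154),(435,523),(217,573)]),.017); print("side bolts",Bs.round(4).tolist())
print("side label z.106",onz("side",s([(219,62)]),.106), "hub",onz("side",s([(299,350)]),.095))
P=pts("top",T["dep"]); print("z hub,disc,label",P[259,370,2],P[250,360,2],P[243,286,2])
# sleeve mask: dark pixels, PCA onto plane z=.088 (top face)
g=cv2.cvtColor(im,cv2.COLOR_RGB2GRAY); m=np.zeros_like(g); m[278:309,355:378]=(g[278:309,355:378]<42)
n,l,st,ce=cv2.connectedComponentsWithStats(m); i=1+st[1:,4].argmax(); print(st[i])
v,u=np.nonzero(l==i); q=onz("top",np.c_[u,v],.088)[:,:2]; r=cv2.minAreaRect((q*1000).astype(np.float32)); mu=q.mean(0); w,V=np.linalg.eigh(np.cov(q.T)); print("sleeve",mu,np.degrees(np.arctan2(V[1,1],V[0,1])),r)
```

```text
bolts [[0.6314, 0.0735, 0.017], [0.5435, 0.0918, 0.017], [0.4925, -0.1529, 0.017], [0.5801, -0.1714, 0.017]] [ 0.56187992 -0.03976366  0.017     ]
yaxis ang 78.19878951201673
hub z.09 [[ 0.54492252 -0.1171181   0.09      ]] disc z.065 [[ 0.54510482 -0.11994792  0.065     ]]
label z.106 [[0.57837358 0.03789227 0.106     ]]
catch tops z.108 [[0.59833188 0.03377685 0.108     ]
 [0.55879585 0.0428027  0.108     ]]
side bolts [[0.5436, 0.0881, 0.017], [0.5799, -0.1749, 0.017], [0.4918, -0.1567, 0.017]]
side label z.106 [[0.57771637 0.03421743 0.106     ]] hub [[ 0.54173743 -0.12802802  0.095     ]]
z hub,disc,label 0.08671472768394095 0.06938581838205249 0.10608326936861545
[362 280   9  27 180]
sleeve [ 0.48351859 -0.10824196] 172.0954991621245 ((482.7804870605469, -108.3904800415039), (13.22177505493164, 48.40658950805664), 84.24554443359375)
```

Call:
servo_tool --steps '[{"tx":2,"ty":-3.6,"yaw":5,"claw":8},{"tx":2,"ty":-3.6},{"tx":2,"ty":-3.6},{"tx":2,"ty":-3.6},{"tx":2,"ty":-3.6},{"tx":2,"ty":-3.6},{"tx":2,"ty":-3.6},{"tx":2,"ty":-3.6},{"tx":2,"ty":-3.6},{"tx":2,"ty":-3.6},{"tx":2,"ty":-3.6},{"tx":2,"ty":-3.6},{"tx":2,"ty":-3.6},{"tx":2,"ty":-3.6},{"tx":2,"ty":-3.6},{"tx":2,"ty":-3.6},{"tx":2,"ty":-3.6},{"tx":2,"ty":-3.6},{},{}]' --newtons 20

```text
invalid input at $.steps[0]: expected keys tx, ty, tz, yaw, claw
```

Call:
servo_tool --steps '[{"tx":2,"ty":-3.6,"tz":0,"yaw":5,"claw":6},{"tx":2,"ty":-3.6,"tz":0,"yaw":0,"claw":6},{"tx":2,"ty":-3.6,"tz":0,"yaw":0,"claw":6},{"tx":2,"ty":-3.6,"tz":0,"yaw":0,"claw":6},{"tx":2,"ty":-3.6,"tz":0,"yaw":0,"claw":6},{"tx":2,"ty":-3.6,"tz":0,"yaw":0,"claw":6},{"tx":2,"ty":-3.6,"tz":0,"yaw":0,"claw":6},{"tx":2,"ty":-3.6,"tz":0,"yaw":0,"claw":6},{"tx":2,"ty":-3.6,"tz":0,"yaw":0,"claw":6},{"tx":2,"ty":-3.6,"tz":0,"yaw":0,"claw":6},{"tx":2,"ty":-3.6,"tz":0,"yaw":0,"claw":6},{"tx":2,"ty":-3.6,"tz":0,"yaw":0,"claw":6},{"tx":2,"ty":-3.6,"tz":0,"yaw":0,"claw":6},{"tx":2,"ty":-3.6,"tz":0,"yaw":0,"claw":6},{"tx":2,"ty":-3.6,"tz":0,"yaw":0,"claw":6},{"tx":2,"ty":-3.6,"tz":0,"yaw":0,"claw":6},{"tx":2,"ty":-3.6,"tz":0,"yaw":0,"claw":6},{"tx":1.7,"ty":-3.2,"tz":0,"yaw":0,"claw":6},{"tx":0,"ty":0,"tz":0,"yaw":0,"claw":6},{"tx":0,"ty":0,"tz":0,"yaw":0,"claw":6}]' --newtons 20

```text
time_s: 2.1
position: [0.4831, -0.1089, 0.2497]
tool_rot: [[-0.989, 0.145, -0.001], [0.145, 0.989, 0.001], [0.001, 0.001, -1.0]]
ft_force: [0.3, -0.0, -0.9]
grip_width: 0.0602
gripper_force: 0.0
```

Call:
servo_tool --steps '[{"tx":0,"ty":0,"tz":-2.4,"yaw":0,"claw":6},{"tx":0,"ty":0,"tz":-2.4,"yaw":0,"claw":6},{"tx":0,"ty":0,"tz":-2.4,"yaw":0,"claw":6},{"tx":0,"ty":0,"tz":-2.4,"yaw":0,"claw":6},{"tx":0,"ty":0,"tz":-2.4,"yaw":0,"claw":6},{"tx":0,"ty":0,"tz":-2.4,"yaw":0,"claw":6},{"tx":0,"ty":0,"tz":-2.4,"yaw":0,"claw":6},{"tx":0,"ty":0,"tz":0,"yaw":0,"claw":6},{"tx":0,"ty":0,"tz":0,"yaw":0,"claw":1},{"tx":0,"ty":0,"tz":0,"yaw":0,"claw":1},{"tx":0,"ty":0,"tz":0,"yaw":0,"claw":1},{"tx":0,"ty":0,"tz":0,"yaw":0,"claw":1},{"tx":0,"ty":0,"tz":0,"yaw":0,"claw":1},{"tx":0,"ty":0,"tz":0,"yaw":0,"claw":1}]' --newtons 20

```text
time_s: 3.5
position: [0.4836, -0.1092, 0.0835]
tool_rot: [[-0.989, 0.145, 0.002], [0.145, 0.989, -0.001], [-0.002, -0.001, -1.0]]
ft_force: [-2.4, -1.8, 7.1]
grip_width: 0.016
gripper_force: 19.9
```

Call:
servo_tool --steps '[{"tx":-0.07,"ty":-0.65,"tz":0,"yaw":6,"claw":1},{"tx":0,"ty":-0.66,"tz":0,"yaw":6,"claw":1},{"tx":0.07,"ty":-0.65,"tz":0,"yaw":6,"claw":1},{"tx":0.14,"ty":-0.64,"tz":0,"yaw":6,"claw":1},{"tx":0.2,"ty":-0.62,"tz":0,"yaw":6,"claw":1},{"tx":0.27,"ty":-0.6,"tz":0,"yaw":6,"claw":1},{"tx":0.33,"ty":-0.57,"tz":0,"yaw":6,"claw":1},{"tx":0,"ty":0,"tz":0,"yaw":0,"claw":1},{"tx":0,"ty":0,"tz":0,"yaw":0,"claw":1},{"tx":0,"ty":0,"tz":0,"yaw":0,"claw":1}]'

```text
time_s: 4.5
position: [0.4929, -0.1544, 0.0836]
tool_rot: [[-0.832, -0.555, 0.001], [-0.555, 0.832, -0.004], [0.001, -0.004, -1.0]]
ft_force: [-5.1, -9.7, 5.8]
grip_width: 0.0156
gripper_force: 19.7
```

Call:
servo_tool --steps '[{"tx":0,"ty":0,"tz":0,"yaw":0,"claw":5},{"tx":0,"ty":0,"tz":0,"yaw":0,"claw":5},{"tx":0,"ty":0,"tz":0,"yaw":0,"claw":5},{"tx":0,"ty":0,"tz":0,"yaw":0,"claw":5},{"tx":0,"ty":0,"tz":2,"yaw":0,"claw":5},{"tx":0,"ty":0,"tz":4,"yaw":0,"claw":5},{"tx":0,"ty":0,"tz":4,"yaw":0,"claw":5},{"tx":0,"ty":0,"tz":4,"yaw":0,"claw":5},{"tx":0,"ty":1.5,"tz":0,"yaw":-8,"claw":5},{"tx":0,"ty":1.5,"tz":0,"yaw":-8,"claw":5},{"tx":0,"ty":1.5,"tz":0,"yaw":-8,"claw":5},{"tx":0,"ty":1.5,"tz":0,"yaw":-8,"claw":5},{"tx":0,"ty":1.5,"tz":0,"yaw":-8,"claw":5},{"tx":0,"ty":1.5,"tz":0,"yaw":-8,"claw":5},{"tx":0,"ty":1.5,"tz":0,"yaw":-8,"claw":8},{"tx":0,"ty":1.5,"tz":0,"yaw":-8,"claw":8},{"tx":0,"ty":1.5,"tz":0,"yaw":-8,"claw":8},{"tx":0,"ty":1.5,"tz":0,"yaw":-8,"claw":8},{"tx":0,"ty":1.5,"tz":0,"yaw":-8,"claw":8},{"tx":0,"ty":1.5,"tz":0,"yaw":-8,"claw":8}]'

```text
time_s: 6.5
position: [0.4926, 0.0282, 0.2222]
tool_rot: [[-0.46, 0.888, -0.0], [0.888, 0.46, 0.0], [0.0, -0.0, -1.0]]
ft_force: [-0.3, -0.4, 0.9]
grip_width: 0.0802
gripper_force: 0.0
```

Run:
```python
from h import *
a,_=grab("top","top1"); b,_=grab("side","side1")
A=cv2.resize(a[200:320,240:440],None,fx=3,fy=3,interpolation=cv2.INTER_CUBIC)
B=cv2.resize(b[190:390,170:330],None,fx=2,fy=2,interpolation=cv2.INTER_CUBIC)[:360]
cv2.imwrite("pics/t1.png",A[:,:,::-1]); cv2.imwrite("pics/s1.png",cv2.resize(b[240:360,190:330],None,fx=4.5,fy=4.5,interpolation=cv2.INTER_CUBIC)[:,:,::-1])
```

```text
(no output)
```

View pics/t1.png

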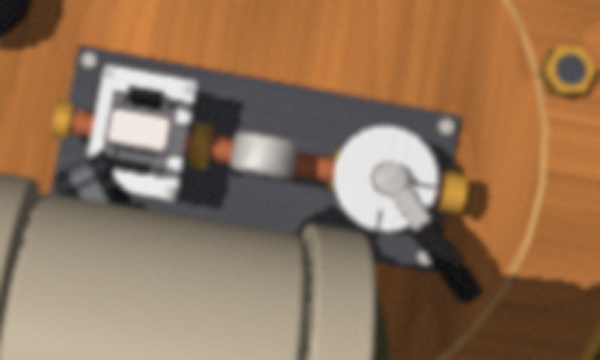

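View pics/s1.png

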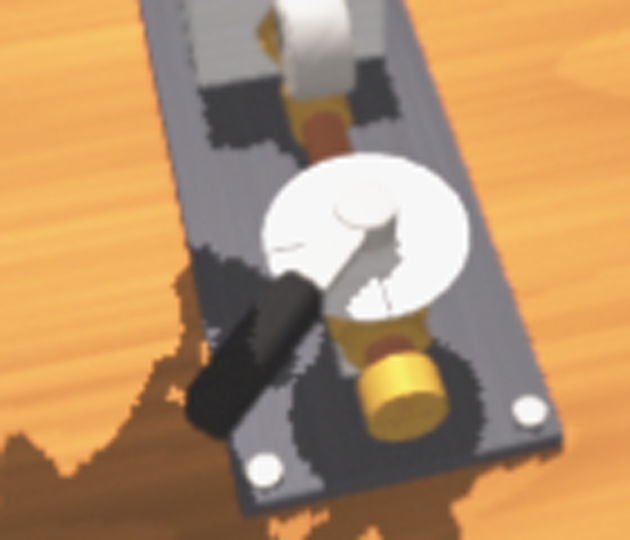

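The lever now lies between the closed mark (top crop (380,217), side crop (287,247)) and the open mark (top crop (425,185), side crop (385,290)). The sleeve's outer end is at top crop (468,291). I'll measure the angle from both views.

Run:
```python
from h import *
t=lambda a:[(240+x/3-.33,200+y/3-.33) for x,y in a]
s=lambda a:[(190+x/4.5-.39,240+y/4.5-.39) for x,y in a]
ang=lambda d:np.degrees(np.arctan2(d[1],d[0]))%360
h=onz("top",t([(393,181)]),.09)[0]; e=onz("top",t([(468,291)]),.085)[0]; i=onz("top",t([(425,225)]),.088)[0]
print("top hub",h,"end",e,ang(e-h)-168.1, ang(e-i)-168.1,"end vs valve axis",ang(e[:2]-[.5455,-.119])-168.1)
# side: sleeve mask PCA (dark), rays to z=.081
b=np.load("pics/side1.npz")["im"]; 
se=onz("side",s([(305,293),(207,405)]),.083); print("side",se.round(4).tolist(),ang(se[1]-se[0])-168.1,ang(se[1][:2]-[.5447,-.1225])-168.1)
m=onz("side",s([(287,247),(386,295)]),.068); c=onz("top",t([(380,217),(425,185)]),.068); d=onz("top",t([(387,178)]),.068)[0]
print("marks top",[ang(x-d)-168.1 for x in c])
```

```text
top hub [ 0.54319796 -0.11904615  0.09      ] end [ 0.47399498 -0.16403043  0.085     ] 44.925232413966995 43.75621497397654 end vs valve axis 44.10075749299281
side [[0.5142, -0.1439, 0.083], [0.4726, -0.1676, 0.083]] 41.53928833237785 43.895518024685714
marks top [np.float64(-0.7458073865831238), np.float64(90.02633083173706)]
```

The lever is at about 44°, from both views, which is on the middle mark. Next is the cassette.

Call:
servo_tool --steps '[{"tx":1.7,"ty":0.18,"tz":0,"yaw":-7.8,"claw":8},{"tx":1.7,"ty":0.18,"tz":0,"yaw":-7.8,"claw":8},{"tx":1.7,"ty":0.18,"tz":0,"yaw":-7.8,"claw":8},{"tx":1.7,"ty":0.18,"tz":0,"yaw":-7.8,"claw":8},{"tx":1.75,"ty":0.18,"tz":0,"yaw":-8,"claw":8},{"tx":0,"ty":0,"tz":0,"yaw":0,"claw":8},{"tx":0,"ty":0,"tz":-2.2,"yaw":0,"claw":8},{"tx":0,"ty":0,"tz":-2.2,"yaw":0,"claw":8},{"tx":0,"ty":0,"tz":-2.2,"yaw":0,"claw":8},{"tx":0,"ty":0,"tz":-2.2,"yaw":0,"claw":8},{"tx":0,"ty":0,"tz":-2,"yaw":0,"claw":8},{"tx":0,"ty":0,"tz":-1,"yaw":0,"claw":8},{"tx":0,"ty":0,"tz":0,"yaw":0,"claw":8},{"tx":0,"ty":0,"tz":0,"yaw":0,"claw":8}]'

```text
time_s: 8.0
position: [0.5784, 0.0361, 0.1051]
tool_rot: [[0.197, 0.98, 0.001], [0.98, -0.197, -0.0], [0.0, 0.001, -1.0]]
ft_force: [0.7, -0.2, -0.6]
grip_width: 0.0801
gripper_force: 0.0
```

Call:
servo_tool --steps '[{"tx":0,"ty":0.1,"tz":-0.8,"yaw":-0.5,"claw":8},{"tx":0,"ty":0,"tz":0,"yaw":0,"claw":8},{"tx":0,"ty":0,"tz":0,"yaw":0,"claw":5.5},{"tx":0,"ty":0,"tz":0,"yaw":0,"claw":5.5},{"tx":0,"ty":0,"tz":0,"yaw":0,"claw":3.4},{"tx":0,"ty":0,"tz":0,"yaw":0,"claw":3.4},{"tx":0,"ty":0,"tz":0,"yaw":0,"claw":3.4},{"tx":0,"ty":0,"tz":0,"yaw":0,"claw":3.4},{"tx":0,"ty":0,"tz":0,"yaw":0,"claw":3.4},{"tx":0,"ty":0,"tz":0,"yaw":0,"claw":3.4}]' --newtons 35

```text
time_s: 9.0
position: [0.579, 0.0373, 0.0983]
tool_rot: [[0.207, 0.978, 0.003], [0.978, -0.207, -0.001], [0.0, 0.003, -1.0]]
ft_force: [-2.0, -0.5, 12.4]
grip_width: 0.0354
gripper_force: 35.4
```

Run:
```python
from h import *
b,_=grab("side","side2")
cv2.imwrite("pics/s2.png",cv2.resize(b[150:290,180:330],None,fx=4,fy=4,interpolation=cv2.INTER_CUBIC)[:,:,::-1])
```

```text
(no output)
```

View pics/s2.png

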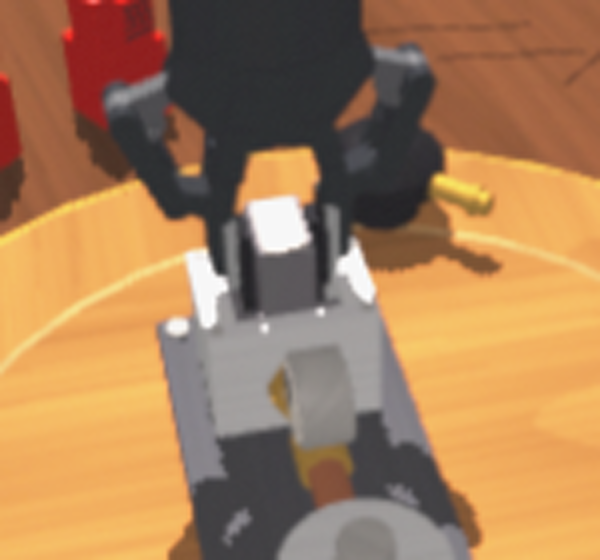

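The fingers sit outside both black catches, at (238,260) and (325,255) in the crop, with the tips just over the rim. I'll lift gently and check the force.

Call:
servo_tool --steps '[{"tx":0,"ty":0,"tz":0.3,"yaw":0,"claw":3.4},{"tx":0,"ty":0,"tz":0.3,"yaw":0,"claw":3.4},{"tx":0,"ty":0,"tz":0.3,"yaw":0,"claw":3.4},{"tx":0,"ty":0,"tz":0.3,"yaw":0,"claw":3.4},{"tx":0,"ty":0,"tz":0,"yaw":0,"claw":3.4}]'

```text
time_s: 9.55
position: [0.5784, 0.0373, 0.1086]
tool_rot: [[0.208, 0.978, 0.0], [0.978, -0.208, -0.0], [0.0, 0.001, -1.0]]
ft_force: [0.8, -1.1, -1.6]
grip_width: 0.0354
gripper_force: 35.7
```

Call:
servo_tool --steps '[{"tx":0,"ty":0,"tz":0.8,"yaw":0,"claw":3.4},{"tx":0,"ty":0,"tz":0.8,"yaw":0,"claw":3.4},{"tx":0,"ty":0,"tz":0.8,"yaw":0,"claw":3.4},{"tx":0,"ty":0,"tz":0.8,"yaw":0,"claw":3.4},{"tx":0,"ty":0,"tz":0.8,"yaw":0,"claw":3.4},{"tx":0,"ty":0,"tz":0.8,"yaw":0,"claw":3.4},{"tx":0,"ty":0,"tz":0.8,"yaw":0,"claw":3.4},{"tx":0,"ty":0,"tz":0.8,"yaw":0,"claw":3.4},{"tx":0,"ty":0,"tz":0.8,"yaw":0,"claw":3.4},{"tx":0,"ty":0,"tz":0.8,"yaw":0,"claw":3.4},{"tx":0,"ty":0,"tz":0.8,"yaw":0,"claw":3.4},{"tx":0,"ty":0,"tz":0.8,"yaw":0,"claw":3.4},{"tx":0,"ty":0,"tz":0.8,"yaw":0,"claw":3.4},{"tx":0,"ty":0,"tz":0.8,"yaw":0,"claw":3.4},{"tx":0,"ty":0,"tz":0.8,"yaw":0,"claw":3.4},{"tx":0,"ty":0,"tz":0.8,"yaw":0,"claw":3.4},{"tx":0,"ty":0,"tz":0,"yaw":0,"claw":3.4},{"tx":0,"ty":0,"tz":0,"yaw":0,"claw":3.4},{"tx":0,"ty":0,"tz":0,"yaw":0,"claw":3.4}]'

```text
time_s: 11.45
position: [0.5781, 0.0374, 0.2359]
tool_rot: [[0.208, 0.978, -0.001], [0.978, -0.208, 0.0], [-0.0, -0.001, -1.0]]
ft_force: [-0.4, 0.7, -1.9]
grip_width: 0.0352
gripper_force: 35.7
```

Run:
```python
from h import *
b,_=grab("side","side3"); a,_=grab("top","top3")
A=cv2.resize(a[120:340,200:460],(390,330)); B=cv2.resize(b[80:380,160:440],(560,600))
cv2.imwrite("pics/s3.png",B[:,:,::-1]); cv2.imwrite("pics/t3.png",A[:,:,::-1])
```

```text
(no output)
```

View pics/s3.png

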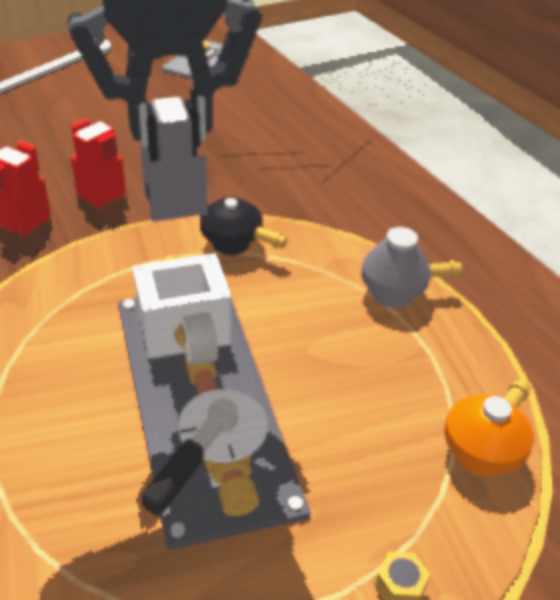

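The cassette hangs upright in the pinched grip (crop (175,160)), well clear of the empty housing (180,285). It was lifted 137 mm, so its underside is about 83 mm above the rim. The lever still sits midway between its outer marks at (185,460), and the three regulators and the nut haven't moved. I'll hand in.

```bash
python3 -c "
from rig import env
print(env.close_job())"
```

```text
the job is handed in; nothing more can be done
None
```

The job is handed in: the valve lever measured about 44° (half open), and the grey cassette is held upright by its pinched catches, its underside about 8 cm above the rim, with the regulators and nut left alone; no verdict came back.

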